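Hold a hydraulic valve block home in the corner of its fixture

ROBOT

A 6-joint arm with a two-finger parallel gripper is mounted at the origin on the work surface. World frame = base frame: x ahead of the robot, y to its left, z up, the work surface at z = 0. Lengths are in m, angles in degrees, forces in N, time in s.
With the tool pointing down it reaches from about 0.35 to 0.875 m from the base axis. Payload 4.2 kg.
Tool frame: the origin (TCP) lies on the centre line of the jaws, within the pads' length; the fingertips stand 25 mm ahead of it and the grasp point (between the pads) lies 6 mm ahead of it; z points along the fingers, y is the line along which they close (so a half turn about z gives the same grasp; the last joint's range is limited). The gripper opens to 87 mm and grips with 3 to 60 N. Pads are 19 mm wide; open, the fingers measure 117 mm over their backs; the gripper's body (75 mm by 190 mm) begins 51 mm behind the grasp point.
Start: joints at [87.983, 22.042, 0.453, 0, -68.411, -14.817], TCP at [0.181, 0.598, 0.248] pointing down, gripper open.
Joint ranges: [-179.83, 179.83], [-69.29, 118.12], [-61.27, 80.66], [-181.25, 117.63], [-171.15, -9.14], [-177.46, 177.46]. Speed limits (degrees/s): [159.86, 159.86, 180, 180, 180, 180].

INTERFACE

Orientations are given as a 3x3 rotation matrix whose columns are the frame's x, y, z axes.
In Python, from station import r gives the robot as it stands.
- The arm moves only by the tool move_arm, never from a script. Its argument "series" is a list of rows, each an object with "grip": the opening, from 0 (shut) to 1 (fully open); "xyz": the shift along the tool's x, y, z in mm, a list of three; "angular": the turn, a rotation vector about the tool's x, y, z in rad, a list of three. A call has 1 to 10 rows; each row is the pose to reach, as a shift and turn from the pose commanded when the call began, along the tool's axes at that moment; what a row does not reach only later rows make up. A row lasts 1/10 s, in which the tool goes at most 50 mm and 8.59 degrees, less where a joint would pass 70% of its speed; a pose out of reach is approached as far as the arm can. A call with a gripper value outside its range is refused whole. The fingers move at their own pace and stop on an object; the grip force is fixed at half the most. Time passes only in rows, so rows that repeat a pose let the fingers close. It gives the time, the measured TCP pose, the force, the opening and the grip force at its end, in the units of the state.
- r.sense(): the state, without advancing time (a new reading comes with each control period).
- r.capture(name): name is "side" or "top" or "wrist"; returns a dict with "img" (384x512x3 uint8, red, green, blue), "camera_matrix" (3x3 intrinsics, pixels), "rvec" (rotation vector, rad) and "tvec" (3), from world to camera coordinates, as OpenCV has them; the wrist camera has in their place "hand_eye" (4x4, takes a point from camera to tool coordinates, whose origin is the TCP and whose axes are the flange's). Camera axes: x right, y down, z forward; pixel columns grow to the right and rows downward; lengths in m; the calibration is good to about 2 mm. A picture is of the moment at which its call begins: read the wrist's pose just before it. There is no depth.
- r.finish_job(): hands the job in; it is judged then, once.
The state is a dict: "time_s": time; "joints": joint angles; "joint_velocities": joint speeds; "effort": joint torques, N m; "tcp_pos": TCP position; "ee_rot": TCP orientation; "wrist_force": force on the tool from outside, world axes, zero at the start; "moment": the same for the moment, N m; "gripper_width": opening from 0.0 (shut) to 1.0 (fully open); "gripper_force": force on a finger pad.
Only numpy, scipy, OpenCV 4.12 (cv2) and the standard library are available. Lean on these libraries where they do the work, as an engineer would, in place of code of your own. Each camera call takes 0.05 s, during which the arm holds its last target. There are 200 camera calls.

TASK

Slide the loose aluminium valve block across the fixture plate, keeping it flat on the plate and not lifting it, into the corner of the two stops: its long side flush against the long rail, its end flush against the short end stop. Press it firmly against both stops at once and finish while the gripper is still pressing it home like that, ready for clamping. Leave the wrench, the plug bin and the spare valve where they are.

Things in the scene. Friction and masses are not known exactly. Their poses are not given: they have to be found in the camera images.
- fixture: Fixed locating fixture, placed and turned differently each time: dark steel plate 15 mm thick, spanning x -125..125, y -160..205 mm in its own frame. Origin on the bench surface, 15 mm under the plate's top face. On it two bright steel bars, 14 mm high: the long rail along its far (+x) edge and the short end stop towards its left (+y) end. Lightly oiled: the block slides on it at a friction of 0.12 to 0.18.
- long_rail: Fixed bright steel bar 20 x 210 x 14 mm on the plate, parallel to the fixture's y; origin under its centre. Its stop face looks to fixture -x and lies at fixture x = 100 mm, from y -100 to 110 mm.
- end_stop: Fixed bright steel bar 85 x 20 x 14 mm on the plate, parallel to the fixture's x; origin under its centre. Its stop face looks to fixture -y and lies at fixture y = 125 mm, from x 5 to 90 mm.
- corner (a point): Point on the plate's top face where the two stop faces would meet (fixture x 100, y 125 mm). A seated block has its centre 30 mm (fixture x) and 50 mm (fixture y) inside this corner.
- valve_block: Loose aluminium block lying on the plate, 60 (its x) x 100 (its y) x 50 mm high, 0.55 to 0.93 kg. Origin under its centre. A screwed-in valve 27 mm across, 30 mm tall stands on its top, 24 mm towards its -y end. Starts 100 to 215 mm from home, turned up to 30 degrees from it. Seated, its axes are parallel to the fixture's; its +x and +y faces touch the stops.
- block_center (a point): Centre of the valve block, half-way up (25 mm above its underside); same axes as the block. From above it can be gripped across its 60 mm width; gripped more than 14 mm above the plate, the finger on the rail side passes over the rail. It can also be pushed at its free side and free end.
- wrench_center (a point): Middle of a steel open-ended wrench about 170 mm long lying on the bench beside the plate's right end. Bystander.
- plug_bin: Blue plastic bin 100 x 140 x 50 mm with steel plugs, on the bench beside the plate's left end; origin under its centre. Bystander.
- spare_valve: Spare solenoid valve coil, black, about 40 mm square and 58 mm tall, standing on the bench beyond the wrench; origin under its centre. Bystander.
- clamp: Open steel toggle clamp fixed on the plate behind the end stop, at fixture x 60, y 174 mm; its arm stands up to 117 mm above the plate. It stays as it is. Origin under its foot, on the plate.
There are look-alikes about, which are no part of the job. Of the things that look like the valve_block, the smallest one is meant.

How it is judged:
By the outcome, as a careful person would: the job done as asked, in the order asked, and still so for the second after the job is handed in, while the arm keeps its last pose, push and grip.
It also fails if it takes over 54 s, if anything falls off the work surface, if the arm or the gripper's body presses on something with over 40 N, if the wrist force passes 120 N, or if a joint passes its speed limit or range.

## Working session

There is one attempt and no reset: what is moved stays moved. The work goes in short steps, Python scripts to look and compute and a tool call to move; the robot and the scene stay as the last step left them, time stands still between calls to the robot, and variables do not carry over. Pictures are saved under pics/ and viewed, at most 10 in all, crops included, and the job is handed in when it is done.

Besides the shell and the picture viewer there is one more tool, called after "Emit:" as a command line: name --argument value ..., lists and objects as JSON in quotes. move_arm: Moves the arm, as the interface text tells. Its arguments: {"type":"object","properties":{"series":{"type":"array"}},"required":["series"]}

```bash
mkdir -p pics
cat > a.py <<'E'
from station import r
import cv2,pickle,numpy as np
s=r.sense()
d={}
for n in("top","side"):
    d[n]=r.capture(n)
    cv2.imwrite(f"pics/{n}0.png",cv2.cvtColor(d[n]["img"],cv2.COLOR_RGB2BGR))
    c=d[n];R=cv2.Rodrigues(np.array(c["rvec"]))[0];print(n,-R.T@np.array(c["tvec"]).ravel(),np.array(c["camera_matrix"])[0,0])
pickle.dump(d,open("d.pkl","wb"))
print({k:np.round(v,3).tolist() for k,v in s.items()})
E
python3 a.py
```

```text
top [ 0.41350045 -0.01292816  1.14439353] 426.46558242173916
side [ 0.31331084 -0.93496258  1.13938439] 482.93896533900045
{'time_s': 0.0, 'joints': [87.984, 22.09, 0.381, -0.029, -68.411, -14.821], 'joint_velocities': [0.096, 0.094, 0.037, -0.024, -0.032, -0.019], 'effort': [0.001, -39.067, 18.74, 4.22, 0.011, -0.0], 'tcp_pos': [0.181, 0.598, 0.246], 'ee_rot': [[0.957, -0.29, -0.001], [-0.29, -0.957, -0.002], [0.0, 0.002, -1.0]], 'wrist_force': [0.418, -1.148, -0.616], 'moment': [0.033, -0.024, 0.005], 'gripper_force': 0.0, 'gripper_width': 1.002}
```

View pics/top0.png

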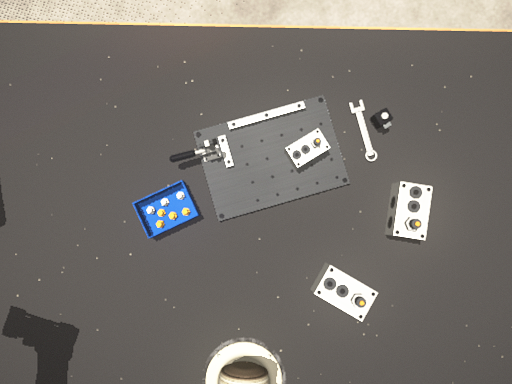

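View pics/side0.png

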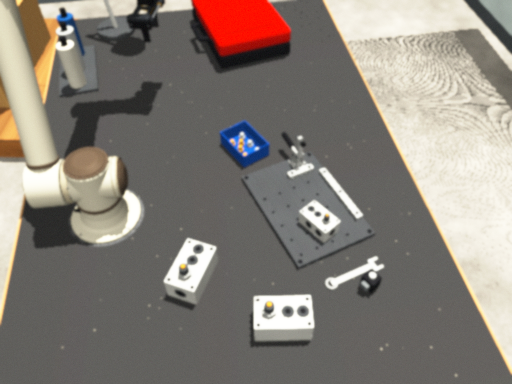

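The top view shows the smallest block, which lies on the plate at about (308,148). The rail runs from (230,124) to (305,104), the end stop is near (225,152), and the clamp is at (210,150). The plate corners are at about (195,132), (323,96), (349,182) and (221,219). The two larger look-alikes are off the plate.

```bash
cat > m.py <<'E'
import cv2,pickle,numpy as np,sys
def cast(c,uv,z):
    R=cv2.Rodrigues(np.array(c["rvec"]))[0];t=np.array(c["tvec"]).ravel();o=-R.T@t
    uv=np.atleast_2d(uv).astype(float)
    K=np.array(c["camera_matrix"]);d=(R.T@np.linalg.inv(K)@np.c_[uv,np.ones(len(uv))].T).T
    return o+d*((z-o[2])/d[:,2])[:,None]
def rects(c,lo,box,amin=100):
    g=c["img"].min(2);m=np.zeros_like(g);x0,y0,x1,y1=box
    m[y0:y1,x0:x1]=(g[y0:y1,x0:x1]>lo)*255
    m=cv2.morphologyEx(m,cv2.MORPH_CLOSE,np.ones((5,5)))
    return [k for k in cv2.findContours(m,0,2)[0] if cv2.contourArea(k)>amin]
def report(c,k,z):
    P=cast(c,k[:,0,:],z)[:,:2]*1000
    q=cv2.minAreaRect(P.astype(np.float32));b=cv2.boxPoints(q)
    e=b[1]-b[0],b[2]-b[1];l=max(e,key=np.linalg.norm);a=np.degrees(np.arctan2(l[1],l[0]))%180
    print("px",k[:,0].mean(0).round(),"z",z,"c",np.round(q[0],1),"size",np.round(q[1],1),"long dir",round(a,2));return q,a
if __name__=="__main__":
    d=pickle.load(open("d.pkl","rb"));c=d["top"]
    for k in rects(c,130,(190,90,355,225)):
        for z in(.029,.065):report(c,k,z)
    g=c["img"].max(2);m=((g>45)*255).astype(np.uint8);m[:, :180]=0;m[:,360:]=0;m[:90]=0;m[230:]=0
    m=cv2.morphologyEx(m,cv2.MORPH_OPEN,np.ones((5,5)))
    k=max(cv2.findContours(m,0,2)[0],key=cv2.contourArea);report(c,k,.015)
    print(np.median(g[160:200,230:280]),np.median(g[240:280,180:300]))
    im=cv2.resize(cv2.cvtColor(c["img"],4)[85:230,165:365],None,fx=4,fy=4,interpolation=2);cv2.imwrite("pics/c1.png",im)
E
python3 m.py
```

```text
px [263. 163.] z 0.029 c [581.3 -49.4] size [244.5 347.3] long dir 106.94
px [263. 163.] z 0.065 c [575.9 -48.2] size [236.6 336.1] long dir 106.94
px [221. 159.] z 0.015 c [580.6 -63.2] size [374.1 481.9] long dir 90.95
131.0 105.0
```

View pics/c1.png

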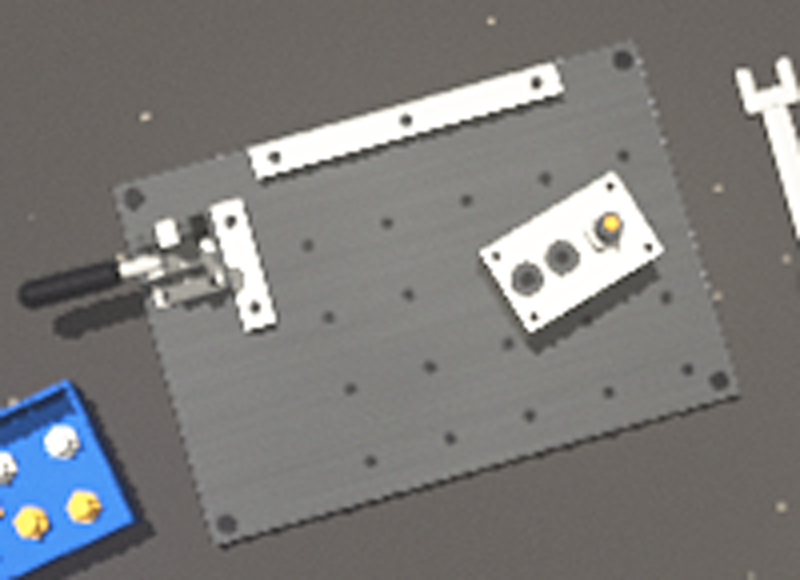

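The crop shows the block with its valve at the right (−y) end. Its top corners in crop pixels are about (480,250), (613,170), (663,250) and (532,333). The rail and end stop are clear white bars, so I'll measure again with a higher threshold.

```bash
cat > m2.py <<'E'
from m import *
from scipy.spatial.transform import Rotation as Ro
d=pickle.load(open("d.pkl","rb"));c=d["top"]
ks=rects(c,195,(190,90,355,225))
for k in ks:
    for z in(.029,.065):report(c,k,z)
# plate contour, near-plate grey
ks=rects(c,118,(190,90,355,225),5000)
for k in ks: 
    q,a=report(c,k,.015);th=np.radians(a-90);R=np.array([[np.cos(th),-np.sin(th)],[np.sin(th),np.cos(th)]])
    print("fixture th",a-90,"origin",q[0]-R@[0,22.5],"home",q[0]+R@[70,75-22.5])
# block in side view, rail in side
s=d["side"]
for k in rects(s,170,(240,150,375,265)):
    print("side",k[:,0].mean(0),cv2.boundingRect(k)); report(s,k,.029);report(s,k,.065)
E
python3 m2.py
```

```text
px [225. 151.] z 0.029 c [597.6  61.7] size [85.6 33.3] long dir 16.73
px [225. 151.] z 0.065 c [591.7  59.3] size [82.9 32.2] long dir 16.73
px [307. 147.] z 0.029 c [ 611.  -160.8] size [ 63.9 104.2] long dir 122.03
px [307. 147.] z 0.065 c [ 604.6 -156. ] size [ 61.9 100.9] long dir 122.03
px [266. 115.] z 0.029 c [696.9 -50.3] size [ 21.  210.7] long dir 106.86
px [266. 115.] z 0.065 c [687.7 -49. ] size [ 20.3 203.9] long dir 106.86
px [270. 158.] z 0.015 c [586.4 -62.9] size [250.7 378.5] long dir 106.89
fixture th 16.88704 origin [592.96232074 -84.41197154] home [638.15744251   7.68797907]
side [318.94871795 215.35897436] (299, 200, 42, 34)
px [319. 215.] z 0.029 c [ 614.8 -131.5] size [ 69.  109.9] long dir 122.7
px [319. 215.] z 0.065 c [ 605.1 -157.5] size [ 66.7 106.4] long dir 122.7
side [341.4375 193.5625] (319, 168, 44, 50)
px [341. 194.] z 0.029 c [697.4 -51.1] size [ 24.9 214.8] long dir 106.59
px [341. 194.] z 0.065 c [685.  -79.8] size [ 24.  207.8] long dir 106.59
side [300.97222222 169.30555556] (287, 161, 27, 16)
px [301. 169.] z 0.029 c [600.   56.8] size [87.6 40. ] long dir 25.6
px [301. 169.] z 0.065 c [590.7  24.7] size [84.7 38.7] long dir 25.6
```

Emit:
move_arm --series '[{"grip":1,"xyz":[35,33,0],"angular":[0,0,0]},{"grip":1,"xyz":[70,66,0],"angular":[0,0,0]},{"grip":1,"xyz":[105,100,0],"angular":[0,0,0]},{"grip":1,"xyz":[140,133,0],"angular":[0,0,0]},{"grip":1,"xyz":[175,166,0],"angular":[0,0,0]},{"grip":1,"xyz":[210,200,0],"angular":[0,0,0]},{"grip":1,"xyz":[245,233,0],"angular":[0,0,0]},{"grip":1,"xyz":[280,266,0],"angular":[0,0,0]},{"grip":1,"xyz":[312,300,0],"angular":[0,0,0]},{"grip":1,"xyz":[312,300,0],"angular":[0,0,0]}]'

```text
time_s: 1.1
tcp_pos: [0.3935, 0.2164, 0.2472]
ee_rot: [[0.955, -0.296, -0.001], [-0.296, -0.955, -0.001], [-0.001, 0.002, -1.0]]
wrist_force: [0.9, 0.9, 0.7]
gripper_width: 1.001
gripper_force: 0.0
```

Emit:
move_arm --series '[{"grip":1,"xyz":[35,33,0],"angular":[0,0,0.09]},{"grip":1,"xyz":[70,66,0],"angular":[0,0,0.18]},{"grip":1,"xyz":[105,100,0],"angular":[0,0,0.27]},{"grip":1,"xyz":[140,133,0],"angular":[0,0,0.36]},{"grip":1,"xyz":[175,166,0],"angular":[0,0,0.45]},{"grip":1,"xyz":[210,200,0],"angular":[0,0,0.54]},{"grip":1,"xyz":[245,233,0],"angular":[0,0,0.63]},{"grip":1,"xyz":[280,266,0],"angular":[0,0,0.714]},{"grip":1,"xyz":[312,299,0],"angular":[0,0,0.714]},{"grip":1,"xyz":[312,299,0],"angular":[0,0,0.714]}]'

```text
time_s: 2.1
tcp_pos: [0.6063, -0.1596, 0.2456]
ee_rot: [[0.529, -0.848, -0.002], [-0.848, -0.529, -0.001], [-0.0, 0.002, -1.0]]
wrist_force: [-1.3, 0.3, -1.3]
gripper_width: 1.005
gripper_force: 0.0
```

```bash
cat > s.py <<'E'
from station import r
import numpy as np,sys,cv2
s=r.sense();R=np.array(s["ee_rot"]);p=np.array(s["tcp_pos"])*1000
print("t",s["time_s"],"tcp",p.round(1),"F",np.round(s["wrist_force"],1),"M",np.round(s["moment"],2),"w",s["gripper_width"],"gf",s["gripper_force"]);print(R.round(4).tolist(),"yaw y",np.degrees(np.arctan2(R[1,1],R[0,1])),np.round(s["joints"],1))
if len(sys.argv)>1:
    print("shift",(R.T@(np.array([float(v) for v in sys.argv[1:4]])-p)).round(1))
E
python3 s.py 604.8 -156.7 60
python3 - <<'E'
from station import r
import cv2
c=r.capture("wrist");cv2.imwrite("pics/w1.png",c["img"][:,:,::-1]);print(c["hand_eye"])
E
```

```text
t 2.1 tcp [ 606.3 -159.6  245.6] F [-1.3  0.3 -1.3] M [ 0.07  0.12 -0.03] w 1.0045584133910004 gf 0.0
[[0.5295, -0.8483, -0.0017], [-0.8483, -0.5295, -0.0007], [-0.0003, 0.0018, -1.0]] yaw y -148.0299029428293 [  0.   22.4   0.6   0.  -68.4  31.9]
shift [ -3.3  -0.6 185.6]
[[ 1.37809539e-03 -9.62694977e-01 -2.70585442e-01  7.47652505e-02]
 [ 9.99998945e-01  1.45109103e-03 -6.97159176e-05  7.64112195e-04]
 [ 4.59759271e-04 -2.70585060e-01  9.62695961e-01 -1.37056669e-01]
 [ 0.00000000e+00  0.00000000e+00  0.00000000e+00  1.00000000e+00]]
```

View pics/w1.png

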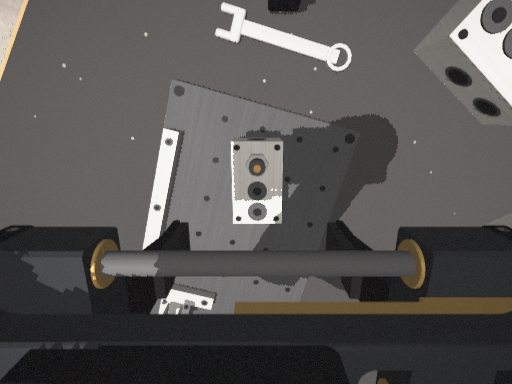

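The wrist view shows the block centred between the fingers and aligned with them, spanning columns 231–283 with its centre at about (257,182). The valve is on the camera side, so I'm descending.

Emit:
move_arm --series '[{"grip":1,"xyz":[-3,-0.5,40],"angular":[0,0,0]},{"grip":1,"xyz":[-3,-0.5,80],"angular":[0,0,0]},{"grip":1,"xyz":[-3,-0.5,110],"angular":[0,0,0]},{"grip":1,"xyz":[-3,-0.5,130],"angular":[0,0,0]},{"grip":1,"xyz":[-3,-0.5,150],"angular":[0,0,0]},{"grip":1,"xyz":[-3,-0.5,165],"angular":[0,0,0]},{"grip":1,"xyz":[-3,-0.5,175],"angular":[0,0,0]},{"grip":1,"xyz":[-3,-0.5,183],"angular":[0,0,0]},{"grip":1,"xyz":[-3,-0.5,185],"angular":[0,0,0]},{"grip":1,"xyz":[-3,-0.5,185],"angular":[0,0,0]}]'

```text
time_s: 3.15
tcp_pos: [0.6038, -0.1527, 0.0628]
ee_rot: [[0.534, -0.845, 0.0], [-0.845, -0.534, -0.0], [0.0, -0.0, -1.0]]
wrist_force: [-0.3, -0.1, 0.3]
gripper_width: 1.001
gripper_force: 0.0
```

Emit:
move_arm --series '[{"grip":0.6,"xyz":[0,0,0],"angular":[0,0,0]},{"grip":0.6,"xyz":[0,0,0],"angular":[0,0,0]},{"grip":0.6,"xyz":[0,0,0],"angular":[0,0,0]},{"grip":0.6,"xyz":[0,0,0],"angular":[0,0,0]},{"grip":0.6,"xyz":[0,0,0],"angular":[0,0,0]},{"grip":0.6,"xyz":[0,0,0],"angular":[0,0,0]},{"grip":0.6,"xyz":[0,0,0],"angular":[0,0,0]},{"grip":0.6,"xyz":[0,0,0],"angular":[0,0,0]}]'

```text
time_s: 3.95
tcp_pos: [0.6034, -0.1532, 0.0628]
ee_rot: [[0.534, -0.846, -0.0], [-0.846, -0.534, -0.0], [-0.0, 0.0, -1.0]]
wrist_force: [-0.9, -1.7, 3.2]
gripper_width: 0.685
gripper_force: 30.0
```

```bash
python3 s.py 638.4 4.9 60
```

```text
t 3.95 tcp [ 603.4 -153.2   62.8] F [-0.9 -1.7  3.2] M [-0.16  0.49 -0.01] w 0.6853004558333768 gf 29.999150061048567
[[0.5337, -0.8457, -0.0003], [-0.8457, -0.5337, -0.0002], [-0.0, 0.0004, -1.0]] yaw y -147.74702612034181 [  0.6  32.1 -12.3   0.  -45.7  31.6]
shift [-115.  -114.     2.8]
```

Emit:
move_arm --series '[{"grip":0.6,"xyz":[-4,-4,0.5],"angular":[0,0,0.03]},{"grip":0.6,"xyz":[-12,-11,0.5],"angular":[0,0,0.06]},{"grip":0.6,"xyz":[-22,-21,0.5],"angular":[0,0,0.09]},{"grip":0.6,"xyz":[-34,-32,0.5],"angular":[0,0,0.12]},{"grip":0.6,"xyz":[-46,-43,0.5],"angular":[0,0,0.15]},{"grip":0.6,"xyz":[-58,-54,0.5],"angular":[0,0,0.18]},{"grip":0.6,"xyz":[-70,-65,0.5],"angular":[0,0,0.21]},{"grip":0.6,"xyz":[-80,-74,0.5],"angular":[0,0,0.24]},{"grip":0.6,"xyz":[-86,-80,0.5],"angular":[0,0,0.268]},{"grip":0.6,"xyz":[-86,-80,0.5],"angular":[0,0,0.268]}]'

```text
time_s: 4.95
tcp_pos: [0.6261, -0.0364, 0.0628]
ee_rot: [[0.292, -0.956, 0.001], [-0.956, -0.292, 0.001], [-0.0, -0.002, -1.0]]
wrist_force: [-0.7, 3.4, 6.0]
gripper_width: 0.686
gripper_force: 30.0
```

```bash
python3 s.py 631.9 -1.6 62.5
cat > look.py <<'E'
from m import *
from station import r
c=r.capture("top");n=sys.argv[1]
cv2.imwrite(f"pics/{n}.png",cv2.resize(c["img"][85:230,165:365,::-1],None,fx=4,fy=4,interpolation=2))
c=r.capture("side")
cv2.imwrite(f"pics/{n}s.png",cv2.resize(c["img"][100:270,220:420,::-1],None,fx=3.5,fy=3.5,interpolation=2))
E
python3 look.py p2
```

```text
t 4.95 tcp [626.1 -36.4  62.8] F [-0.7  3.4  6. ] M [ 1.    0.55 -0.18] w 0.6859255630500117 gf 30.004593674093485
[[0.2918, -0.9565, 0.0015], [-0.9565, -0.2918, 0.0005], [-0.0001, -0.0016, -1.0]] yaw y -163.03634778486744 [ 11.4  32.4 -11.6  -0.  -45.9   5.5]
shift [-31.6 -15.7   0.3]
```

View pics/p2s.png

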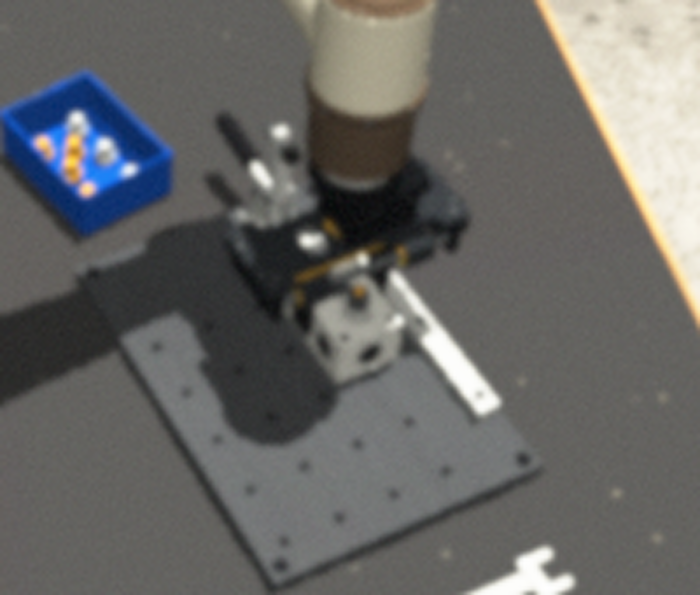

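The side view shows the block gripped and flat near (355,335). One finger passes over the rail, and the clamp behind is clear.

Emit:
move_arm --series '[{"grip":0.6,"xyz":[-6,-3,0],"angular":[0,0,0]},{"grip":0.6,"xyz":[-14,-8,0],"angular":[0,0,0]},{"grip":0.6,"xyz":[-22,-13,0],"angular":[0,0,0]},{"grip":0.6,"xyz":[-29,-17,0],"angular":[0,0,0]},{"grip":0.6,"xyz":[-34,-19,0],"angular":[0,0,0]},{"grip":0.6,"xyz":[-34,-19,0],"angular":[0,0,0]}]'

```text
time_s: 5.65
tcp_pos: [0.6343, 0.0009, 0.0628]
ee_rot: [[0.292, -0.956, 0.001], [-0.956, -0.292, -0.0], [0.001, -0.001, -1.0]]
wrist_force: [-0.5, -0.8, 6.4]
gripper_width: 0.685
gripper_force: 30.0
```

Emit:
move_arm --series '[{"grip":0.6,"xyz":[0,-1,0],"angular":[0,0,0]},{"grip":0.6,"xyz":[0,-2,0],"angular":[0,0,0]},{"grip":0.6,"xyz":[0,-3,0],"angular":[0,0,0]},{"grip":0.6,"xyz":[0,-4,0],"angular":[0,0,0]},{"grip":0.6,"xyz":[0,-4,0],"angular":[0,0,0]}]'

```text
time_s: 6.15
tcp_pos: [0.6366, 0.0015, 0.0628]
ee_rot: [[0.291, -0.957, -0.002], [-0.957, -0.291, -0.0], [-0.0, 0.002, -1.0]]
wrist_force: [-4.6, -0.5, 8.5]
gripper_width: 0.689
gripper_force: 30.0
```

```bash
cat >> s.py <<'E'
th=np.radians(16.87);X=np.array([np.cos(th),np.sin(th)]);Y=np.array([-X[1],X[0]])
q=p[:2]-[593.2,-87.2];F=np.array(s["wrist_force"])[:2];print("fix xy",q@X,q@Y,"F fix",F@X,F@Y)
E
python3 s.py
```

```text
t 6.15 tcp [636.6   1.5  62.8] F [-4.6 -0.5  8.5] M [-0.16  1.13  0.05] w 0.6892806642746757 gf 30.001865406520665
[[0.2909, -0.9567, -0.0018], [-0.9567, -0.2909, -0.0004], [-0.0001, 0.0018, -1.0]] yaw y -163.0867858144568 [ 14.7  33.2 -10.   -0.  -46.9   2.2]
fix xy 67.24926412633835 72.25484141591654 F fix -4.554336375890538 0.8255736950697536
```

Emit:
move_arm --series '[{"grip":0.6,"xyz":[0,-1,0],"angular":[0,0,0]},{"grip":0.6,"xyz":[0,-2,0],"angular":[0,0,0]},{"grip":0.6,"xyz":[0,-2,0],"angular":[0,0,0]}]'

```text
time_s: 6.45
tcp_pos: [0.6385, 0.002, 0.0628]
ee_rot: [[0.291, -0.957, -0.002], [-0.957, -0.291, -0.0], [-0.0, 0.002, -1.0]]
wrist_force: [-5.7, -1.1, 7.9]
gripper_width: 0.69
gripper_force: 30.0
```

Emit:
move_arm --series '[{"grip":0.6,"xyz":[0,-1,0],"angular":[0,0,0]},{"grip":0.6,"xyz":[0,-2,0],"angular":[0,0,0]},{"grip":0.6,"xyz":[0,-2,0],"angular":[0,0,0]}]'

```text
time_s: 6.75
tcp_pos: [0.6394, 0.0022, 0.0628]
ee_rot: [[0.291, -0.957, -0.004], [-0.957, -0.291, -0.001], [-0.0, 0.004, -1.0]]
wrist_force: [-7.2, -2.7, 9.8]
gripper_width: 0.687
gripper_force: 30.0
```

```bash
python3 s.py
```

```text
t 6.75 tcp [639.4   2.2  62.8] F [-7.2 -2.7  9.8] M [-0.39  1.77  0.06] w 0.6865236031981033 gf 30.002218382433057
[[0.2909, -0.9567, -0.0041], [-0.9568, -0.2909, -0.0011], [-0.0002, 0.0043, -1.0]] yaw y -163.08806340612693 [ 14.7  33.5  -9.5   0.  -47.3   2.2]
fix xy 70.18890260151778 72.13813834698652 F fix -7.626921521400247 -0.47371839016546685
```

Emit:
move_arm --series '[{"grip":0.6,"xyz":[-1,0,0],"angular":[0,0,0]},{"grip":0.6,"xyz":[-2,0,0],"angular":[0,0,0]},{"grip":0.6,"xyz":[-3,0,0],"angular":[0,0,0]},{"grip":0.6,"xyz":[-4,0,0],"angular":[0,0,0]},{"grip":0.6,"xyz":[-5,0,0],"angular":[0,0,0]},{"grip":0.6,"xyz":[-5,0,0],"angular":[0,0,0]}]'

```text
time_s: 7.35
tcp_pos: [0.6385, 0.0052, 0.0628]
ee_rot: [[0.29, -0.957, -0.003], [-0.957, -0.29, -0.003], [0.002, 0.004, -1.0]]
wrist_force: [-4.4, -8.5, 7.9]
gripper_width: 0.69
gripper_force: 30.0
```

Emit:
move_arm --series '[{"grip":0.6,"xyz":[-1,0,0],"angular":[0,0,0]},{"grip":0.6,"xyz":[-2,0,0],"angular":[0,0,0]},{"grip":0.6,"xyz":[-2,0,0],"angular":[0,0,0]}]'

```text
time_s: 7.65
tcp_pos: [0.638, 0.0071, 0.0628]
ee_rot: [[0.29, -0.957, -0.003], [-0.957, -0.29, -0.003], [0.002, 0.004, -1.0]]
wrist_force: [-4.9, -7.6, 8.5]
gripper_width: 0.69
gripper_force: 30.0
```

```bash
python3 s.py
```

```text
t 7.65 tcp [638.    7.1  62.8] F [-4.9 -7.6  8.5] M [-2.21  0.99 -0.01] w 0.6897029864368697 gf 30.002806715201586
[[0.2904, -0.9569, -0.0032], [-0.9569, -0.2904, -0.0029], [0.0019, 0.0039, -1.0]] yaw y -163.11732928613566 [ 15.2  33.4  -9.8   0.2 -47.1   1.6]
fix xy 70.18646287593558 77.2387413443375 F fix -6.9360778701581545 -5.857921475168432
```

Emit:
move_arm --series '[{"grip":0.6,"xyz":[-1,0,0],"angular":[0,0,0]},{"grip":0.6,"xyz":[-2,0,0],"angular":[0,0,0]},{"grip":0.6,"xyz":[-2,0,0],"angular":[0,0,0]}]'

```text
time_s: 7.95
tcp_pos: [0.6376, 0.0083, 0.0629]
ee_rot: [[0.291, -0.957, -0.003], [-0.957, -0.291, -0.004], [0.003, 0.004, -1.0]]
wrist_force: [-3.2, -10.3, 7.6]
gripper_width: 0.686
gripper_force: 30.0
```

Emit:
move_arm --series '[{"grip":0.6,"xyz":[-1,0,0],"angular":[0,0,0]},{"grip":0.6,"xyz":[-2,0,0],"angular":[0,0,0]},{"grip":0.6,"xyz":[-2,0,0],"angular":[0,0,0]}]'

```text
time_s: 8.25
tcp_pos: [0.6376, 0.0085, 0.0629]
ee_rot: [[0.291, -0.957, -0.002], [-0.957, -0.291, -0.006], [0.005, 0.004, -1.0]]
wrist_force: [0.6, -17.4, 6.9]
gripper_width: 0.686
gripper_force: 30.0
```

```bash
python3 s.py; python3 look.py p3
```

```text
t 8.25 tcp [637.6   8.5  62.9] F [  0.6 -17.4   6.9] M [-4.76  0.03  0.2 ] w 0.6858923983325079 gf 29.997508255764842
[[0.2911, -0.9567, -0.0024], [-0.9567, -0.2911, -0.006], [0.005, 0.004, -1.0]] yaw y -163.0783329000759 [ 15.4  33.3 -10.    0.4 -46.9   1.2]
fix xy 70.24873368256833 78.65369959440667 F fix -4.51691291958396 -16.837429370140292
```

View pics/p3s.png

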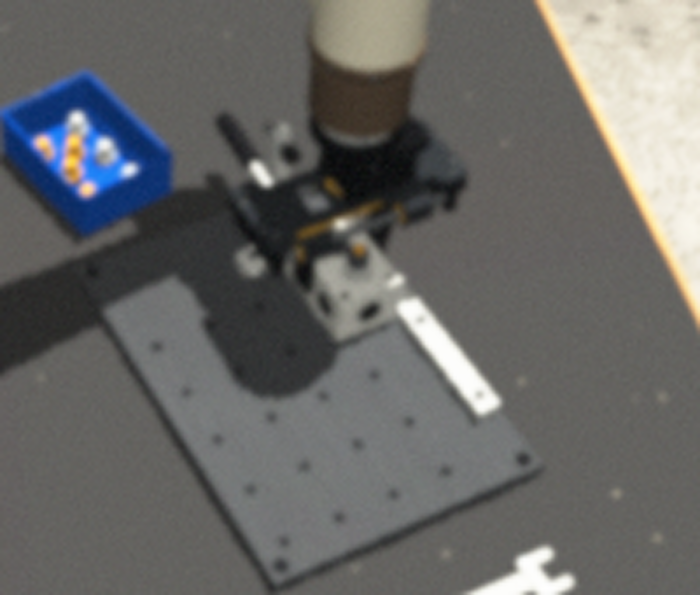

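The side view shows the block in the corner, and the measured position (70.2, 78.7) matches the predicted home. I'll now press firmly both ways and level out the small tilt.

Emit:
move_arm --series '[{"grip":0.6,"xyz":[0,-1,0.3],"angular":[0.002,-0.002,0]},{"grip":0.6,"xyz":[0,-2,0.6],"angular":[0.004,-0.005,0]},{"grip":0.6,"xyz":[0,-3,1],"angular":[0.006,-0.007,0]},{"grip":0.6,"xyz":[0,-3,1],"angular":[0.006,-0.007,0]},{"grip":0.6,"xyz":[0,-3,1],"angular":[0.006,-0.007,0]}]'

```text
time_s: 8.85
tcp_pos: [0.6377, 0.0084, 0.0628]
ee_rot: [[0.291, -0.957, -0.005], [-0.957, -0.291, 0.001], [-0.002, 0.005, -1.0]]
wrist_force: [-8.4, -17.6, 15.0]
gripper_width: 0.689
gripper_force: 30.0
```

```bash
python3 s.py
```

```text
t 8.85 tcp [637.7   8.4  62.8] F [ -8.4 -17.6  15. ] M [-5.15  2.17  0.18] w 0.6887704751846758 gf 29.999938728287816
[[0.291, -0.9567, -0.0051], [-0.9567, -0.291, 0.0007], [-0.0022, 0.0046, -1.0]] yaw y -163.07991320479533 [ 15.2  33.4  -9.6  -0.2 -47.3   1.8]
fix xy 70.29124147703118 78.53585214252392 F fix -13.13402091805495 -14.42128607932736
```

Emit:
move_arm --series '[{"grip":0.6,"xyz":[-0.5,-0.5,0],"angular":[0.002,0.001,0]},{"grip":0.6,"xyz":[-1,-1,0],"angular":[0.004,0.002,0]},{"grip":0.6,"xyz":[-1,-1,0],"angular":[0.006,0.002,0]},{"grip":0.6,"xyz":[-1,-1,0],"angular":[0.006,0.002,0]},{"grip":0.6,"xyz":[-1,-1,0],"angular":[0.006,0.002,0]}]'

```text
time_s: 9.35
tcp_pos: [0.6376, 0.0084, 0.0627]
ee_rot: [[0.291, -0.957, -0.001], [-0.957, -0.291, -0.001], [0.001, 0.001, -1.0]]
wrist_force: [-8.4, -21.2, 15.6]
gripper_width: 0.686
gripper_force: 30.0
```

```bash
python3 s.py; python3 look.py p4
python3 - <<'E'
import cv2,numpy as np
a=cv2.imread("pics/p4.png");cv2.imwrite("pics/p4.png",a)
from station import r
c=r.capture("wrist");cv2.imwrite("pics/w4.png",c["img"][:,:,::-1])
E
```

```text
t 9.35 tcp [637.6   8.4  62.7] F [ -8.4 -21.2  15.6] M [-6.07  2.5   0.28] w 0.6863261576710616 gf 29.995685883332044
[[0.2911, -0.9567, -0.0011], [-0.9567, -0.2911, -0.0011], [0.0007, 0.0014, -1.0]] yaw y -163.07899175432166 [ 15.3  33.3  -9.9   0.1 -46.9   1.6]
fix xy 70.19363513346633 78.60744926754217 F fix -14.184474327668735 -17.8520268277941
```

View pics/w4.png

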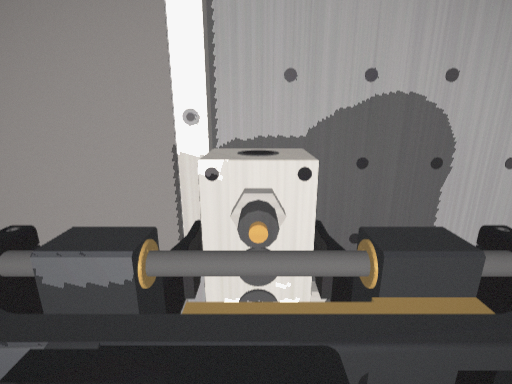

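View pics/p4.png

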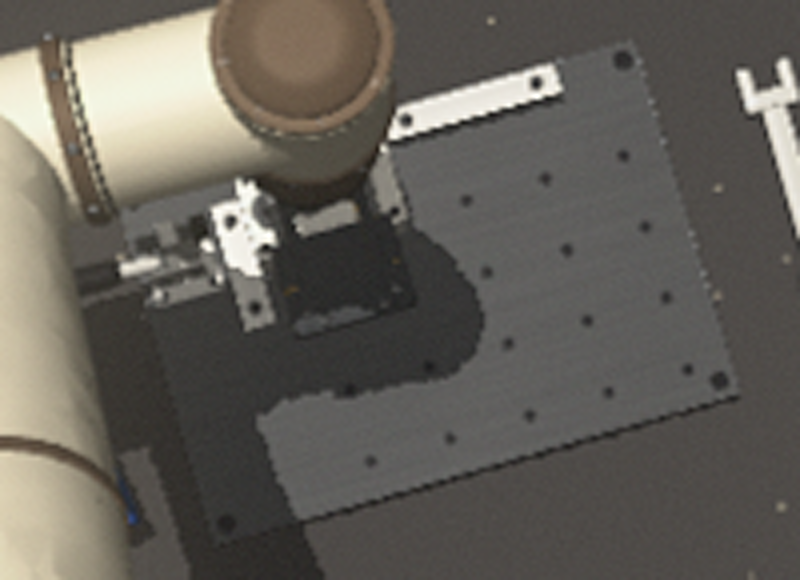

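The wrist view shows the block's side along the rail (column ~205) and its end at the end stop (row ~300), level and square. The top view shows the gripper clear of the clamp. One last small press, then I'll hand in.

Emit:
move_arm --series '[{"grip":0.6,"xyz":[-0.3,-0.7,0],"angular":[0.001,0,0]},{"grip":0.6,"xyz":[-0.5,-1.5,0],"angular":[0.003,-0.001,0]},{"grip":0.6,"xyz":[-0.5,-1.5,0],"angular":[0.003,-0.001,0]},{"grip":0.6,"xyz":[-0.5,-1.5,0],"angular":[0.003,-0.001,0]},{"grip":0.6,"xyz":[-0.5,-1.5,0],"angular":[0.003,-0.001,0]}]'

```text
time_s: 10.0
tcp_pos: [0.6376, 0.0084, 0.0627]
ee_rot: [[0.291, -0.957, -0.002], [-0.957, -0.291, -0.001], [0.0, 0.002, -1.0]]
wrist_force: [-10.5, -22.5, 18.5]
gripper_width: 0.686
gripper_force: 30.0
```

```bash
python3 s.py; python3 -c "
from station import r
print(r.finish_job())"
```

```text
t 10.0 tcp [637.6   8.4  62.7] F [-10.5 -22.5  18.5] M [-6.74  3.16  0.3 ] w 0.6861354441035811 gf 29.99714273493737
[[0.2909, -0.9567, -0.0017], [-0.9568, -0.2909, -0.0006], [0.0, 0.0018, -1.0]] yaw y -163.0875820000668 [ 15.3  33.3  -9.9   0.  -46.9   1.6]
fix xy 70.21298435651549 78.63033506412638 F fix -16.60567316248001 -18.481273783871067
the job is handed in; nothing more can be done
None
```

The block was slid flat into the corner and handed in at 10 s with the gripper still pressing it home, at about 17 N against the long rail and 18 N against the end stop; the job's own verdict was not shown.

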